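Clear the chuck key and start the lathe

ROBOT

A 6-joint arm with a two-finger parallel gripper is mounted at the origin on the work surface. World frame = base frame: x ahead of the robot, y to its left, z up, the work surface at z = 0. Lengths are in m, angles in rad, forces in N, time in s.
With the tool pointing down it reaches from about 0.375 to 0.9 m from the base axis. Payload 3.1 kg.
Tool frame: the origin (TCP) lies between the finger pads; the fingertips stand 17 mm ahead of it and the grasp point (between the pads) lies 2 mm behind it; z points along the fingers, y is the line along which they close (so a half turn about z gives the same grasp; the last joint's range is limited). The gripper opens to 85 mm and grips with 20 to 120 N. Pads are 22 mm wide; open, the fingers measure 114 mm over their backs; the gripper's body (76 mm by 85 mm) begins 54 mm behind the grasp point. The pads swing forward as they close: fully open they stand 13 mm farther back than shut.
Start: joints at [1.099, 0.527, 1.433, -0, 1.181, -0.178], TCP at [0.18, 0.598, 0.248] pointing down, gripper open.
Joint ranges: [-3.08, 3.08], [-0.75, 2.2], [0.22, 2.44], [-1.43, 4.57], [0, 2.65], [-2.85, 2.85]. Speed limits (rad/s): [2.79, 2.79, 3.14, 3.14, 3.14, 3.14].

INTERFACE

Orientations are given as a unit quaternion [x, y, z, w].
In Python, from station import sense, vision, order gives the robot as it stands.
- The arm moves only by the shell command python3 -m crank 'ROWS' [OPENING] [FORCE]. ROWS is JSON, a list of rows, each an object with "dp": the shift along the world's x, y, z in units of 30 mm (1.0 is 30 mm), a list of three; "angular": the turn, a rotation vector about the world's x, y, z in degrees, a list of three. In form: [{"dp": [dx, dy, dz], "angular": [ax, ay, az]}, ...]. A call has 1 to 20 rows; each row shifts and turns the commanded pose from where the row before left it; what a row does not reach is not made up. A row lasts 1/10 s, in which the tool goes at most 50 mm and 8.59 degrees, less where a joint would pass 70% of its speed; a pose out of reach is approached as far as the arm can. A call is refused whole if a number of a shift passes 1 or a number of a turn 8.59, either way. A call with a gripper value outside its range is refused whole. OPENING is the closure, from 0 (fully open) to 1 (shut), set as the call begins (- or left out, the last holds). The fingers move at their own pace and stop on an object; FORCE is the grip in N (left out, the last holds). Time passes only in rows, so rows that do not move let the fingers close. It gives the time, the measured TCP pose, the force, the opening and the grip force at its end, in the units of the state.
- sense(): the state, without advancing time (a new reading comes with each control period).
- vision.snapshot(name): name is "scene" or "side" or "wrist"; returns a dict with "image" (420x560x3 uint8, blue, green, red), "range_z" (420x560 float32, m along the optical axis (not along the pixel's ray), 0 where there is no reading), "mtx" (3x3 intrinsics, pixels), "pose" (4x4, takes a point from camera to world coordinates); the wrist camera has in their place "mount" (4x4, takes a point from camera to tool coordinates, whose origin is the TCP and whose axes are the flange's). Camera axes: x right, y down, z forward; pixel columns grow to the right and rows downward; lengths in m; the calibration is good to about 2 mm. A picture is of the moment at which its call begins: read the wrist's pose just before it.
- order.sign_off(): hands the job in; it is judged then, once.
The state is a dict: "t": time; "q": joint angles; "qd": joint speeds; "tau": joint torques, N m; "tcp_pos": TCP position; "tool_rot": TCP orientation; "force": force on the tool from outside, world axes, zero at the start; "ft_torque": the same for the moment, N m; "finger_gap": opening from 0.0 (shut) to 1.0 (fully open); "gripper_force": force on a finger pad.
Only numpy, scipy, OpenCV 4.12 (cv2) and the standard library are available. Lean on these libraries where they do the work, as an engineer would, in place of code of your own. Each camera call takes 0.05 s, during which the arm holds its last target. There are 200 camera calls.

TASK

The key has been left standing in the chuck of the lathe: take it out and stand it, tip down, in the turned wooden pot, lowering it in, not letting it drop. Then start the lathe: pull the red knob straight out just until you feel it click, without forcing it further, because its cap is only pushed onto the stem and must not be drawn off, and let go so that it stays out. Leave the speed dial, the jar and the other tools as they are.

Things in the scene. Friction and masses are not known exactly. Their poses are not given: they have to be found in the camera images.
- lathe: Green mini wood lathe, fixed, 650 long along its y, 240 high; origin on the bench under its middle, +x to its back, +y to its headstock (130 by 170, y 100 to 270, 240 high). Spindle axis at x 0, 185 high, with a steel chuck 90 diameter at y 40 to 85, then a wooden blank and the tailstock (y -330 to -190, 235 high). Tool rest in front: x -85 to -60, y -150 to 10, 190 high.
- panel (a point): Centre of the face of the grey control panel on the headstock's front, 125 up the slope by 190 wide; its face looks to the lathe's front (-x) and up, its normal 34 degrees (0.60 rad) from vertical. It carries the red start knob (45 towards the lathe's +y) and the black speed dial (45 towards -y).
- chuck_key: Dark steel T-shaped chuck key, 80 long, 150 g. Origin: centre of its tip; z runs up the key. Tip 9 diameter, shank 12 diameter, hub 18 diameter from 54 to 80 above the tip; a bright crossbar 9 diameter and 75 long runs through the hub along the key's y, 66 above the tip. It starts standing loosely, with some 4 degrees of play, in the socket on the top of the chuck, tip 14 deep.
- key_hub (a point): Point on the key's axis in the hub, 67 above the tip, to grip it with the fingers closing along the key's x, across the crossbar.
- key_socket (a point): Centre of the mouth of the key socket, on the top of the chuck: 10 diameter, 14 deep, straight down.
- pot: Loose turned wooden pot, brown, open at the top: 100 outer diameter, 58 high, wall 6, 450 g; origin under its centre. It changes places with the wax jar. The key, stood in it, leans on the rim.
- pot_in (a point): Centre of the pot's inner floor, about 6 above the bench.
- start_knob (a joint): Travel of the start knob out of the panel, m: 0 is in (off). A spring resists with 4 to 9 N until it clicks over, somewhere 4 to 16 mm out: this differs from switch to switch and is only felt: the pull drops away and turns. It then rests by itself 2 mm beyond, at 6 to 18 mm, against a stiff stop: a force stop of 12 to 14 N acts there. Let go before the click, it springs back to 0.
- knob_grip (a point): Centre of the red mushroom cap's head; z points out of the panel along the pull, y along the panel. Head 39 diameter, 20 thick, its middle 29 out from the panel with the knob in; below it a 25 neck and a steel bezel 38 diameter, 8 high.
- knob_cap (a joint): How far the red cap has been drawn off its stem, m: 0 fully on. It is a push fit that starts to slide off when pulled with about 20 N.
- dial_mark (a point): White mark on the rim of the speed dial, a black knob 36 diameter, standing 21 out of the panel; turns easily.
- wax_jar: Loose amber glass jar with a brass lid, 66 diameter, 65 high.
- gouge: Loose turning gouge with a light wooden handle, lying on the bench, 400 long, 29 thick, along its x; origin at the butt of the handle.
- skew: Loose skew chisel with a dark handle, lying, 400 long, 29 thick.
- mallet: Loose wooden mallet, lying: head 85 by 130 by 75, handle along -x, 320 long overall.
- try_square: Loose try square, lying flat: dark stock 100 long, steel blade, 14 thick.
- spokeshave: Loose black iron spokeshave, 270 long along its y, 32 high.

How it is judged:
On the way, in this order (a step that is already met when the one before it is completed fails the run):
1. the chuck key stands in the pot, let go (horizontal distance between chuck_key and pot_in below 0.045 m and height (world z) of chuck_key below 0.03 m and angle between chuck_key's own z axis and vertical below 1 rad and contact force between the fingers and chuck_key below 0.05 N), for 0.3 s.
2. the start knob has clicked on and rests out, let go (value of joint start_knob above 0.005 m and contact force between the fingers and start_knob below 0.05 N), for 0.3 s.
At the end, for the whole second after the job is handed in: The chuck key stands at rest with its tip in the upright pot (tip within 45 mm of the pot's centre, below 30 mm height, leaning less than 57 degrees); the start knob is clicked on and rests out (stem out more than 5 mm), its cap less than 2 mm off its stem, nothing held (all of step 1 and all of step 2 and angle between pot's own z axis and vertical below 0.1 rad and value of joint knob_cap below 0.002 m and linear speed of chuck_key below 0.02 m/s and velocity of joint start_knob below 0.005 m/s); the robot touches nothing.
It fails at once if the red cap drawn 2 mm or more off its stem (value of joint knob_cap above 0.002 m).
It fails at once if the key let go in mid-air (tip away from its socket and more than 35 mm above the bench) (contact force between the fingers and chuck_key below 0.02 N and distance between chuck_key and key_socket above 0.04 m and height (world z) of chuck_key above 0.035 m).
It fails at once if the speed dial turned from its setting (mark moved more than 4 mm) (distance of dial_mark from where it was at the start of the episode above 0.004 m).
It fails at once if the jar or another tool moved more than 30 mm (distance of any of gouge, skew, mallet, try_square, spokeshave, wax_jar from where it was at the start of the episode above 0.03 m).
It also fails if it takes over 56 s, if anything falls off the work surface, if the arm or the gripper's body presses on something with over 40 N, if the wrist force passes 120 N, or if a joint passes its speed limit or range.

## Working session

There is one attempt and no reset: what is moved stays moved. The work goes in short steps, Python scripts to look and compute and a shell command to move; the robot and the scene stay as the last step left them, time stands still between calls to the robot, and variables do not carry over. Pictures are saved under pics/ and viewed, at most 10 in all, crops included, and the job is handed in when it is done.

```bash
ls; mkdir -p pics
cat > h.py <<'E'
import numpy as np, cv2
from station import sense, vision, order
from scipy.spatial.transform import Rotation as R
def cam(name):
    s=sense(); d=vision.snapshot(name)
    if 'pose' not in d:
        T=np.eye(4);T[:3,:3]=R.from_quat(s['tool_rot']).as_matrix();T[:3,3]=s['tcp_pos']
        d['pose']=T@d['mount']
    return d
def cloud(d):
    z=d['range_z'];K=d['mtx'];h,w=z.shape
    u,v=np.meshgrid(np.arange(w),np.arange(h))
    P=np.stack([(u-K[0,2])/K[0,0]*z,(v-K[1,2])/K[1,1]*z,z],-1)
    W=P@d['pose'][:3,:3].T+d['pose'][:3,3]; W[z==0]=np.nan
    return W
E
python3 - <<'E'
from h import *
for n in ['scene','side','wrist']:
    d=cam(n); np.savez(f'{n}.npz',**d); cv2.imwrite(f'pics/{n}0.png',d['image'])
    print(n,d['pose'].round(3).tolist(),d['mtx'].round(1).tolist())
print(sense())
E
```

```text
pics
scene [[0.527, 0.689, -0.497, 1.155], [0.85, -0.423, 0.314, -0.452], [0.007, -0.588, -0.809, 1.256], [0.0, 0.0, 0.0, 1.0]] [[412.3, 0.0, 285.0], [0.0, 412.3, 209.1], [0.0, 0.0, 1.0]]
side [[-0.988, -0.129, 0.082, 0.395], [-0.152, 0.762, -0.629, 0.963], [0.018, -0.634, -0.773, 1.409], [0.0, 0.0, 0.0, 1.0]] [[452.0, 0.0, 280.1], [0.0, 452.0, 208.9], [0.0, 0.0, 1.0]]
wrist [[0.289, 0.921, 0.259, 0.115], [0.957, -0.278, -0.08, 0.618], [-0.002, 0.271, -0.962, 0.373], [0.0, 0.0, 0.0, 1.0]] [[365.9, 0.0, 277.4], [0.0, 365.9, 215.2], [0.0, 0.0, 1.0]]
{'t': 0.15, 'q': array([ 1.09947786e+00,  5.28282420e-01,  1.43361154e+00, -3.32711115e-05,
        1.18140804e+00, -1.78470381e-01]), 'qd': array([ 2.11502823e-03, -2.97939666e-04, -5.15069252e-03,  1.27802184e-03,
        3.85756267e-04, -4.87865449e-06]), 'tau': array([ 6.07512811e-04, -4.42740011e+01, -1.78276634e+01, -1.79576655e-04,
        5.59777021e-03, -1.55246977e-05]), 'tcp_pos': array([0.18014502, 0.59792635, 0.24753896]), 'tool_rot': array([ 1.45895065e-01,  9.89299701e-01, -8.14871487e-04, -2.58239185e-04]), 'force': array([ 0.6115963 , -0.09852413, -0.47341605]), 'ft_torque': array([-0.02054894, -0.02121647, -0.00340726]), 'gripper_force': 0.0, 'finger_gap': 0.996503801969734}
```

View pics/scene0.png

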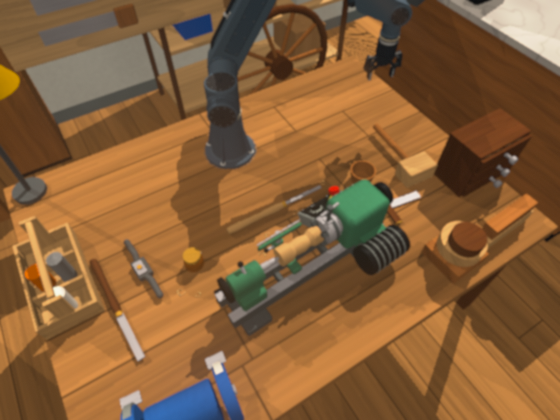

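View pics/side0.png

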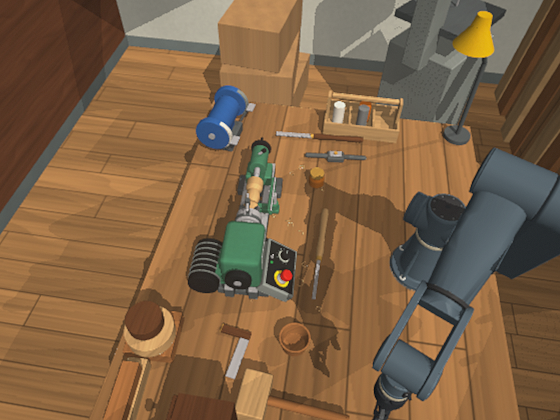

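The scene view shows the lathe in the middle, with the red knob at (334,190) and the pot at (362,172). In the side view the knob is at (286,275), the dial at (283,256), the pot at (294,338), the jar at (317,178) and the chuck near (247,215). Next I measure these from the depth images.

Run:
```python
from h import *
D={n:dict(np.load(n+'.npz')) for n in ['scene','side']}
C={n:cloud(d) for n,d in D.items()}
ims=[]
for n,(x,y) in dict(scene=(320,215),side=(262,240)).items():
    im=D[n]['image']; ims.append(cv2.resize(im[y-50:y+50,x-65:x+65],None,fx=3.05,fy=3.05*1.9,interpolation=cv2.INTER_CUBIC) if 0 else cv2.resize(im[y-60:y+60,x-60:x+60],(400,400),interpolation=cv2.INTER_CUBIC))
    b,g,r=[im[...,i].astype(int) for i in range(3)]
    red=(r>150)&(g<70)&(b<70); W=C[n]
    p=W[red]; ok=(p[:,0]>0.3)&(p[:,0]<.9)&(p[:,2]>.1) ; print(n,'red',ok.sum(),np.nanmedian(p[ok],0).round(4),np.nanmin(p[ok],0).round(3),np.nanmax(p[ok],0).round(3))
    gr=(g>r+25)&(g>b+5); p=W[gr]; p=p[np.isfinite(p[:,0])]
    for lo,hi in [(.22,.25)]:
        q=p[(p[:,2]>lo)&(p[:,2]<hi)&(p[:,0]>.2)&(p[:,0]<1)&(abs(p[:,1])<.6)]; print('green top',len(q), np.percentile(q,[1,25,50,75,99],axis=0).round(3).tolist())
        print(cv2.minAreaRect((q[:,:2]*1000).astype(np.float32)))
cv2.imwrite('pics/c1.png',np.hstack(ims))
W=C['side']; 
# pot rim
u0,v0=294,338; p=W[v0-22:v0+22,u0-22:u0+22].reshape(-1,3)
q=p[(p[:,2]>.05)&(p[:,2]<.066)];print('rim',len(q),cv2.minEnclosingCircle((q[:,:2]*1000).astype(np.float32)), np.nanmax(p[:,2]))
```

```text
scene red 53 [0.4762 0.1812 0.1203] [0.455 0.166 0.108] [0.489 0.201 0.132]
green top 1721 [[0.562, 0.075, 0.221], [0.6, 0.109, 0.235], [0.632, 0.149, 0.238], [0.661, 0.189, 0.24], [0.685, 0.235, 0.244]]
((633.9866333007812, -28.440093994140625), (125.36370849609375, 534.3128051757812), 3.5193588733673096)
side red 99 [0.4689 0.1893 0.1199] [0.453 0.168 0.1  ] [0.487 0.203 0.132]
green top 1720 [[0.554, -0.213, 0.221], [0.584, 0.128, 0.236], [0.615, 0.172, 0.239], [0.645, 0.212, 0.241], [0.677, 0.241, 0.245]]
((630.6087646484375, -23.475128173828125), (126.17649841308594, 562.6969604492188), 4.165318012237549)
rim 224 ((413.46649169921875, 367.9817810058594), 50.53752899169922) 0.06547800758812672
```

View pics/c1.png

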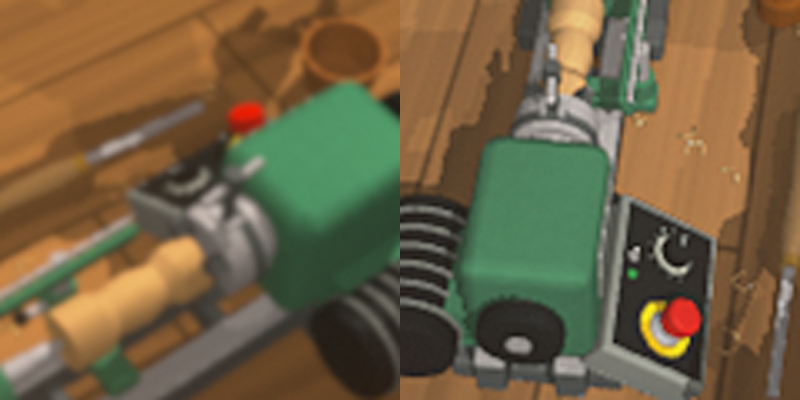

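The left crop (scene view) shows the key standing in the chuck at about scene (331,207), its crossbar pointing roughly at the headstock. In the side view it is at about (247,204). The knob and dial are clear on the panel. Now the key and the lathe yaw.

Run:
```python
from h import *
for n in ['scene','side']:
    d=dict(np.load(n+'.npz'));W=cloud(d)
    p=W.reshape(-1,3); im=d['image'].reshape(-1,3)
    m=(p[:,2]>.262)&(p[:,2]<.31)&(p[:,0]>.5)&(p[:,0]<.75)&(p[:,1]>-.1)&(p[:,1]<.2)
    q=p[m]; print(n,len(q)); print(np.c_[q.round(3)][:40].tolist())
    if len(q)>3:
        b=q[q[:,2]>.27]; l=cv2.fitLine((b[:,:2]*1000).astype(np.float32),cv2.DIST_HUBER,0,.01,.01).ravel(); print('line',l,'yaw',np.degrees(np.arctan2(l[1],l[0]))-90)
    # headstock top
    g=(im[:,1].astype(int)>im[:,2]+25)&(p[:,2]>.225)&(p[:,2]<.25)&(p[:,1]>.05)&(p[:,1]<.4)
    print('head',cv2.minAreaRect((p[g][:,:2]*1000).astype(np.float32)))
    # panel plane: points on face
    f=(p[:,2]>.04)&(p[:,2]<.17)&(p[:,0]>.44)&(p[:,0]<.56)&(p[:,1]>.07)&(p[:,1]<.24)&(im.max(1)<60)
    q=p[f]
    if len(q)>20:
        for _ in range(4):
            c=np.median(q,0);u,s,vt=np.linalg.svd(q-q.mean(0),full_matrices=False);nn=vt[2]*np.sign(vt[2][2]);r=(q-q.mean(0))@nn;q=q[abs(r)<max(.004,1.5*r.std())]
        print('panel n',nn.round(3),len(q),q.mean(0).round(4),'tilt',np.degrees(np.arccos(nn[2])),'yaw',np.degrees(np.arctan2(-nn[1],-nn[0])), (q.min(0)).round(3),q.max(0).round(3))
```

```text
scene 101
[[0.62, 0.067, 0.285], [0.621, 0.069, 0.285], [0.622, 0.072, 0.285], [0.622, 0.057, 0.29], [0.621, 0.062, 0.286], [0.622, 0.066, 0.283], [0.625, 0.066, 0.287], [0.625, 0.071, 0.284], [0.619, 0.037, 0.295], [0.621, 0.04, 0.296], [0.624, 0.04, 0.3], [0.622, 0.054, 0.287], [0.623, 0.057, 0.286], [0.625, 0.059, 0.287], [0.626, 0.062, 0.287], [0.626, 0.066, 0.284], [0.621, 0.032, 0.296], [0.623, 0.034, 0.298], [0.622, 0.039, 0.293], [0.628, 0.037, 0.301], [0.627, 0.042, 0.297], [0.623, 0.049, 0.287], [0.623, 0.054, 0.283], [0.626, 0.055, 0.286], [0.628, 0.057, 0.287], [0.627, 0.061, 0.283], [0.623, 0.031, 0.295], [0.625, 0.033, 0.295], [0.625, 0.036, 0.294], [0.627, 0.038, 0.295], [0.631, 0.039, 0.298], [0.631, 0.043, 0.296], [0.627, 0.05, 0.286], [0.621, 0.03, 0.288], [0.625, 0.029, 0.294], [0.628, 0.031, 0.296], [0.63, 0.033, 0.297], [0.631, 0.035, 0.297], [0.632, 0.038, 0.296], [0.634, 0.04, 0.296]]
line [ 1.7341001e-01 -9.8484969e-01  6.2987549e+02  3.2205582e+01] yaw -170.01385
head ((622.1753540039062, 155.00001525878906), (124.30695343017578, 166.67442321777344), 3.519358
[... 702 characters left out ...]
 0.292], [0.631, 0.04, 0.297], [0.626, 0.044, 0.302], [0.624, 0.04, 0.298], [0.621, 0.04, 0.3], [0.618, 0.038, 0.298], [0.616, 0.032, 0.291], [0.632, 0.036, 0.288], [0.626, 0.045, 0.299], [0.623, 0.042, 0.297], [0.621, 0.04, 0.294], [0.618, 0.036, 0.29], [0.616, 0.03, 0.284], [0.631, 0.039, 0.286], [0.626, 0.045, 0.294], [0.623, 0.045, 0.294], [0.621, 0.041, 0.29]]
line [ 1.3912612e-01 -9.9027467e-01  6.2336261e+02  3.9379272e+01] yaw -172.00272
head ((616.1952514648438, 160.2458953857422), (126.77008819580078, 162.2061004638672), 2.972825050354004)
panel n [-0.568 -0.036  0.822] 488 [0.4991 0.1509 0.0945] tilt 34.702230534642716 yaw 3.5767456816429744 [0.447 0.07  0.057] [0.54  0.226 0.123]
```

```bash
python3 -m crank '[{"dp":[0.78,-0.985,0.26],"angular":[0,0,-3.4]},{"dp":[0.78,-0.985,0.26],"angular":[0,0,-3.4]},{"dp":[0.78,-0.985,0.26],"angular":[0,0,-3.4]},{"dp":[0.78,-0.985,0.26],"angular":[0,0,-3.4]},{"dp":[0.78,-0.985,0.26],"angular":[0,0,-3.4]},{"dp":[0.78,-0.985,0.26],"angular":[0,0,-3.4]},{"dp":[0.78,-0.985,0.26],"angular":[0,0,-3.4]},{"dp":[0.78,-0.985,0.26],"angular":[0,0,-3.4]},{"dp":[0.78,-0.985,0.26],"angular":[0,0,-3.4]},{"dp":[0.78,-0.985,0.26],"angular":[0,0,-3.4]},{"dp":[0.78,-0.985,0.26],"angular":[0,0,-3.4]},{"dp":[0.78,-0.985,0.26],"angular":[0,0,-3.4]},{"dp":[0.78,-0.985,0.26],"angular":[0,0,-3.4]},{"dp":[0.78,-0.985,0.26],"angular":[0,0,-3.4]},{"dp":[0.78,-0.985,0.26],"angular":[0,0,-3.4]},{"dp":[0.78,-0.985,0.26],"angular":[0,0,-3.4]},{"dp":[0.78,-0.985,0.26],"angular":[0,0,-3.4]},{"dp":[0.78,-0.985,0.26],"angular":[0,0,-3.4]},{"dp":[0.78,-0.985,0.26],"angular":[0,0,-3.4]},{"dp":[0,0,0],"angular":[0,0,0]}]' 0.5
python3 - <<'E'
from h import *
s=sense();print(s['tcp_pos'],s['tool_rot'],s['finger_gap'],s['q'].round(3),s['force'].round(2))
print(R.from_quat(s['tool_rot']).as_matrix().round(3).tolist())
d=cam('wrist');cv2.imwrite('pics/w1.png',d['image']);np.savez('w1.npz',**d)
W=cloud(d);p=W.reshape(-1,3)
m=(p[:,2]>.262)&(p[:,2]<.31)&(p[:,0]>.57)&(p[:,0]<.68)&(p[:,1]>-.02)&(p[:,1]<.1)
q=p[m];print(len(q),np.percentile(q,[1,10,50,90,99],axis=0).round(4).tolist())
b=q[(q[:,2]>.275)];l=cv2.fitLine((b[:,:2]*1000).astype(np.float32),cv2.DIST_HUBER,0,.01,.01).ravel();print(l,np.degrees(np.arctan2(-l[0],l[1])))
t=q[q[:,2]>.291];print('top',len(t),t.mean(0).round(4),np.percentile(t,[3,97],axis=0).round(4).tolist())
E
```

```text
t: 2.15
tcp_pos: [0.628, 0.0326, 0.3966]
tool_rot: [0.654, 0.756, 0.0, 0.002]
force: [0.5, -0.2, -0.3]
finger_gap: 0.497
gripper_force: 0.0
[0.6279984  0.03263108 0.39662094] [6.54062459e-01 7.56438242e-01 1.87377011e-04 1.85743289e-03] 0.497304500591988 [-0.125  0.409  1.221 -0.002  1.508 -0.27 ] [ 0.49 -0.16 -0.27]
[[-0.144, 0.99, 0.003], [0.99, 0.144, -0.002], [-0.003, 0.003, -1.0]]
1691 [[0.6175, 0.0006, 0.2784], [0.6196, 0.0099, 0.2852], [0.6257, 0.0387, 0.2876], [0.6323, 0.0633, 0.2973], [0.6347, 0.0706, 0.2981]]
[ 1.6500266e-01 -9.8629314e-01  6.2574701e+02  3.7806183e+01] -170.50261
top 604 [0.6261 0.0358 0.2966] [[0.6186, 0.0276, 0.2924], [0.6337, 0.0433, 0.2981]]
```

View pics/w1.png

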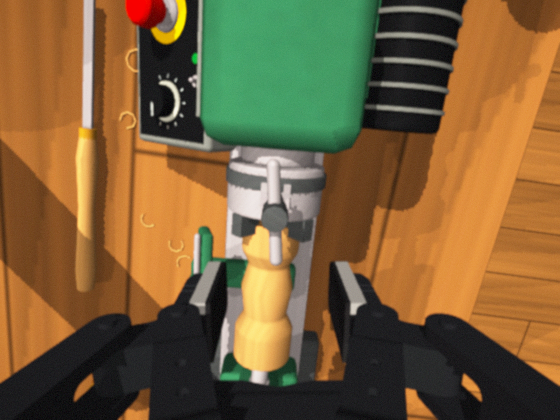

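The wrist view shows the key hub at about (275,215), with the crossbar running (272,165) to (277,260), square to the fingers. The hub top is at (0.626, 0.036, 0.297), as expected. Going down to grip.

```bash
python3 -m crank '[{"dp":[-0.03,0.05,-0.88],"angular":[0,0,0.6]},{"dp":[-0.03,0.05,-0.88],"angular":[0,0,0.6]},{"dp":[0,0,-0.88],"angular":[0,0,0]},{"dp":[0,0,-0.88],"angular":[0,0,0]},{"dp":[0,0,0],"angular":[0,0,0]},{"dp":[0,0,0],"angular":[0,0,0]}]'
python3 -m crank '[{"dp":[0,0,0],"angular":[0,0,0]},{"dp":[0,0,0],"angular":[0,0,0]},{"dp":[0,0,0],"angular":[0,0,0]},{"dp":[0,0,0],"angular":[0,0,0]},{"dp":[0,0,0],"angular":[0,0,0]},{"dp":[0,0,0],"angular":[0,0,0]}]' 1 50
```

```text
t: 2.8
tcp_pos: [0.6226, 0.0408, 0.2908]
tool_rot: [0.644, 0.765, -0.0, -0.001]
force: [0.4, -0.4, 0.9]
finger_gap: 0.498
gripper_force: 0.0
t: 3.4
tcp_pos: [0.6242, 0.0399, 0.293]
tool_rot: [0.644, 0.765, 0.001, 0.002]
force: [-0.5, 0.9, 6.9]
finger_gap: 0.187
gripper_force: 48.9
```

```bash
python3 -m crank '[{"dp":[0,0,0.3],"angular":[0,0,0]},{"dp":[0,0,0.4],"angular":[0,0,0]},{"dp":[0,0,0.6],"angular":[0,0,0]},{"dp":[0,0,0.8],"angular":[0,0,0]},{"dp":[0,0,0.5],"angular":[0,0,0]},{"dp":[0,0,0],"angular":[0,0,0]},{"dp":[0,0,0],"angular":[0,0,0]}]'
python3 - <<'E'
from h import *
s=sense();print(s['tcp_pos'],s['force'],s['finger_gap'])
o=[]
for n in ['scene','side']:
    d=cam(n);W=cloud(d);p=W.reshape(-1,3);np.savez(n+'2.npz',**d)
    u,v=(330,195) if n=='scene' else (247,190)
    o.append(cv2.resize(d['image'][v-50:v+50,u-50:u+50],(400,400),interpolation=cv2.INTER_CUBIC))
cv2.imwrite('pics/c2.png',np.hstack(o))
E
```

```text
t: 4.1
tcp_pos: [0.6226, 0.0399, 0.3689]
tool_rot: [0.644, 0.765, -0.0, -0.0]
force: [-1.0, 0.2, -1.7]
finger_gap: 0.188
gripper_force: 49.2
[0.62258512 0.03991174 0.36886185] [-1.04482061  0.15360467 -1.7119372 ] 0.18829148979946672
```

View pics/c2.png

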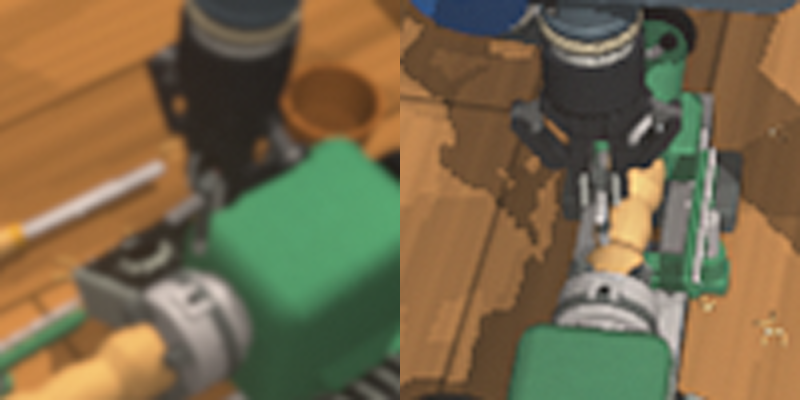

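The key hangs in the gripper: the weight reading rose by about 1.4 N and the socket is empty. Carrying it over the headstock to the pot.

```bash
python3 -m crank '[{"dp":[-0.3,0.45,0],"angular":[0,0,0]},{"dp":[-0.575,0.83,0],"angular":[0,0,0]},{"dp":[-0.575,0.83,0],"angular":[0,0,0]},{"dp":[-0.575,0.83,0],"angular":[0,0,0]},{"dp":[-0.575,0.83,0],"angular":[0,0,0]},{"dp":[-0.575,0.83,0],"angular":[0,0,0]},{"dp":[-0.575,0.83,0],"angular":[0,0,0]},{"dp":[-0.575,0.83,0],"angular":[0,0,0]},{"dp":[-0.575,0.83,0],"angular":[0,0,0]},{"dp":[-0.575,0.83,0],"angular":[0,0,0]},{"dp":[-0.575,0.83,-0.4],"angular":[0,0,0]},{"dp":[-0.575,0.83,-0.8],"angular":[0,0,0]},{"dp":[-0.3,0.4,-0.8],"angular":[0,0,0]},{"dp":[0,0,-0.8],"angular":[0,0,0]},{"dp":[0,0,-0.6],"angular":[0,0,0]},{"dp":[0,0,0],"angular":[0,0,0]},{"dp":[0,0,0],"angular":[0,0,0]}]'
python3 - <<'E'
from h import *
s=sense();print(s['tcp_pos'],s['finger_gap'])
d=cam('wrist');cv2.imwrite('pics/w2.png',d['image']);np.savez('w2.npz',**d)
D={'wrist':d}
for n in ['scene','side']: D[n]=cam(n)
for n,d in D.items():
    W=cloud(d);p=W.reshape(-1,3)
    m=(np.hypot(p[:,0]-.415,p[:,1]-.366)<.065)&(p[:,2]>.052)&(p[:,2]<.066);q=p[m]
    print(n,len(q),np.nanpercentile(q,[1,50,99],axis=0).round(4).tolist(),cv2.minEnclosingCircle((q[:,:2]*1000).astype(np.float32)))
d=D['wrist'];K=d['mtx'];iT=np.linalg.inv(d['pose'])
for P in [[.415,.366,.058]]+[list(s['tcp_pos']-np.array([0,.004,.074]))]:
    c=iT[:3,:3]@P+iT[:3,3];print((K@c/c[2])[:2])
E
```

```text
t: 5.9
tcp_pos: [0.4146, 0.3396, 0.2668]
tool_rot: [0.644, 0.765, -0.001, -0.0]
force: [0.5, 0.1, -1.1]
finger_gap: 0.184
gripper_force: 49.1
[0.41462698 0.33956472 0.26676811] 0.1837640140875519
wrist 2494 [[0.368, 0.3213, 0.0523], [0.4166, 0.3707, 0.0576], [0.4636, 0.4171, 0.0597]] ((415.76904296875, 369.0298767089844), 49.585018157958984)
scene 116 [[0.3681, 0.3195, 0.0524], [0.4108, 0.3731, 0.0569], [0.4653, 0.4186, 0.0631]] ((416.8286437988281, 366.7564697265625), 52.27457809448242)
side 209 [[0.3669, 0.3196, 0.0523], [0.4133, 0.3618, 0.0568], [0.4626, 0.4164, 0.0644]] ((413.8651428222656, 367.16375732421875), 50.27220916748047)
[282.58766701 161.25957183]
[275.9004717  243.11684473]
```

View pics/w2.png

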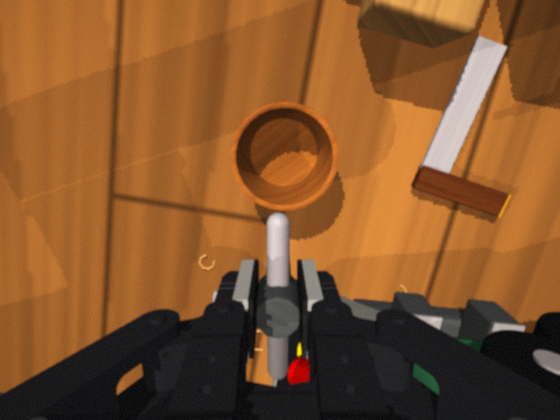

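The wrist view shows the pot mouth centred near (285,155), with the key held crossbar-up in line with it. The pot centre is at (0.4155, 0.368). I tilt the key by 7° and lower it beside the near wall.

```bash
python3 -m crank '[{"dp":[0.1,-0.05,0],"angular":[3.45,0.55,0]},{"dp":[0.1,-0.05,0],"angular":[3.45,0.55,0]},{"dp":[0,0,-0.7],"angular":[0,0,0]},{"dp":[0,0,-0.9],"angular":[0,0,0]},{"dp":[0,0,-0.9],"angular":[0,0,0]},{"dp":[0,0,-0.9],"angular":[0,0,0]},{"dp":[0,0,-0.9],"angular":[0,0,0]},{"dp":[0,0,-0.6],"angular":[0,0,0]},{"dp":[0,0,-0.4],"angular":[0,0,0]},{"dp":[0,0,0],"angular":[0,0,0]},{"dp":[0,0,0],"angular":[0,0,0]}]'
python3 - <<'E'
from h import *
s=sense();print(s['tcp_pos'],s['force'],R.from_quat(s['tool_rot']).as_matrix()[:,2])
E
```

```text
t: 7.15
tcp_pos: [0.4222, 0.3366, 0.1087]
tool_rot: [0.643, 0.764, 0.041, -0.046]
force: [0.2, -0.2, -0.7]
finger_gap: 0.194
gripper_force: 49.2
[0.42221287 0.33663286 0.10868299] [ 0.24608007 -0.21402081 -0.72889797] [-0.01763511  0.12086713 -0.99251204]
```

```bash
python3 -m crank '[{"dp":[-0.03,0,-0.3],"angular":[0,0,0]},{"dp":[0,0,-0.25],"angular":[0,0,0]},{"dp":[0,0,-0.15],"angular":[0,0,0]},{"dp":[0,0,0],"angular":[0,0,0]},{"dp":[0,0,0],"angular":[0,0,0]}]'
python3 -m crank '[{"dp":[0,0,-0.1],"angular":[0,0,0]},{"dp":[0,0,0],"angular":[0,0,0]},{"dp":[0,0,0],"angular":[0,0,0]}]'
```

```text
t: 7.65
tcp_pos: [0.4205, 0.3364, 0.0868]
tool_rot: [0.643, 0.764, 0.04, -0.046]
force: [-0.3, -0.2, -0.7]
finger_gap: 0.188
gripper_force: 49.2
t: 7.95
tcp_pos: [0.4205, 0.3363, 0.0839]
tool_rot: [0.643, 0.764, 0.04, -0.046]
force: [-0.6, -0.1, -2.0]
finger_gap: 0.191
gripper_force: 49.2
```

```bash
for i in 1 2; do python3 -m crank '[{"dp":[0,0,-0.07],"angular":[0,0,0]},{"dp":[0,0,0],"angular":[0,0,0]},{"dp":[0,0,0],"angular":[0,0,0]}]' | grep -E 'tcp|^force|t:'; done
```

```text
t: 8.25
tcp_pos: [0.4209, 0.3366, 0.0832]
tool_rot: [0.643, 0.764, 0.041, -0.046]
force: [-1.4, -1.5, 8.8]
t: 8.55
tcp_pos: [0.4213, 0.3368, 0.0829]
tool_rot: [0.643, 0.764, 0.041, -0.046]
force: [-3.2, -3.3, 21.5]
```

Contact came at z 0.083, which matches the tip on the pot floor. I ease off and release.

```bash
python3 -m crank '[{"dp":[0,0,0.1],"angular":[0,0,0]},{"dp":[0,0,0],"angular":[0,0,0]}]' | grep -E '^force'
python3 -m crank '[{"dp":[0,0,0],"angular":[0,0,0]},{"dp":[0,0,0],"angular":[0,0,0]},{"dp":[0,0,0],"angular":[0,0,0]},{"dp":[0,0,0],"angular":[0,0,0]},{"dp":[0,0,0],"angular":[0,0,0]}]' 0.55 20
python3 - <<'E'
from h import *
o=[]
for n,(u,v) in dict(side=(294,325)).items():
    d=cam(n); o.append(cv2.resize(d['image'][v-40:v+40,u-40:u+40],(400,400),interpolation=cv2.INTER_CUBIC))
d=cam('wrist');o.append(cv2.resize(d['image'],(400,400)))
cv2.imwrite('pics/c3.png',np.hstack(o))
E
```

```text
force: [0.0, 0.3, 2.9]
t: 9.25
tcp_pos: [0.4204, 0.3363, 0.0825]
tool_rot: [0.643, 0.764, 0.04, -0.046]
force: [-0.3, 0.0, -0.1]
finger_gap: 0.45
gripper_force: 0.0
```

View pics/c3.png

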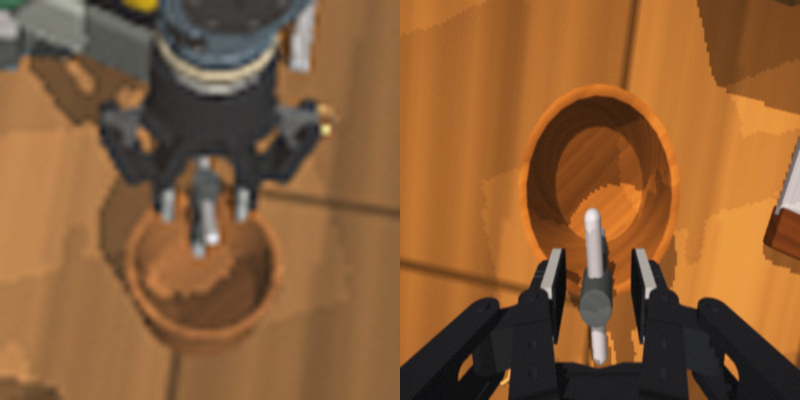

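The key stands in the pot at a slight lean on the near rim. It sits free between the open fingers, with its hub at (595,305) in the right half. Retreating along the tool axis.

```bash
python3 -m crank '[{"dp":[0.005,-0.03,0.25],"angular":[0,0,0]},{"dp":[0.01,-0.06,0.5],"angular":[0,0,0]},{"dp":[0.018,-0.12,0.99],"angular":[0,0,0]},{"dp":[0.018,-0.12,0.99],"angular":[0,0,0]},{"dp":[0.018,-0.12,0.99],"angular":[0,0,0]},{"dp":[0.018,-0.12,0.99],"angular":[0,0,0]},{"dp":[0,0,0],"angular":[0,0,0]},{"dp":[0,0,0],"angular":[0,0,0]}]' | tail -5
python3 - <<'E'
from h import *
s=sense();Rc=R.from_quat(s['tool_rot'])
a,t=np.radians(3.5),np.radians(34.4)
n=np.array([-np.sin(t)*np.cos(a),-np.sin(t)*np.sin(a),np.cos(t)]);y=np.array([-np.sin(a),np.cos(a),0]);z=-n
Rt=R.from_matrix(np.c_[np.cross(y,z),y,z])
v=(Rt*Rc.inv()).as_rotvec(degrees=True);print('rv',v,np.linalg.norm(v))
tgt=np.array([.470,.186,.115])+.12*n;print(s['tcp_pos'],tgt,(tgt-s['tcp_pos'])/.03,s['q'].round(2))
d=cam('side');W=cloud(d);p=W.reshape(-1,3)
m=(np.hypot(p[:,0]-.415,p[:,1]-.35)<.09)&(p[:,2]>.066)&(p[:,2]<.12);print('key',m.sum(),np.percentile(p[m],[2,50,98],axis=0).round(3).tolist())
E
```

```text
tcp_pos: [0.4232, 0.3192, 0.2249]
tool_rot: [0.643, 0.764, 0.041, -0.046]
force: [-0.4, -0.0, -0.8]
finger_gap: 0.449
gripper_force: 0.0
rv [-28.18716737 -35.29359238  79.67325253] 91.58592269708654
[0.4232359  0.31918075 0.22494806] [0.40233041 0.18186115 0.21401362] [-0.69684966 -4.5773199  -0.3644815 ] [0.37 0.41 1.73 0.14 0.97 0.12]
key 71 [[0.41, 0.298, 0.069], [0.419, 0.332, 0.08], [0.429, 0.365, 0.091]]
```

```bash
python3 -m crank '[{"dp":[-0.058,-0.381,0],"angular":[-2.35,-2.94,6.64]},{"dp":[-0.058,-0.381,0],"angular":[-2.35,-2.94,6.64]},{"dp":[-0.058,-0.381,0],"angular":[-2.35,-2.94,6.64]},{"dp":[-0.058,-0.381,0],"angular":[-2.35,-2.94,6.64]},{"dp":[-0.058,-0.381,0],"angular":[-2.35,-2.94,6.64]},{"dp":[-0.058,-0.381,0],"angular":[-2.35,-2.94,6.64]},{"dp":[-0.058,-0.381,0],"angular":[-2.35,-2.94,6.64]},{"dp":[-0.058,-0.381,0],"angular":[-2.35,-2.94,6.64]},{"dp":[-0.058,-0.381,0],"angular":[-2.35,-2.94,6.64]},{"dp":[-0.058,-0.381,0],"angular":[-2.35,-2.94,6.64]},{"dp":[-0.058,-0.381,0],"angular":[-2.35,-2.94,6.64]},{"dp":[-0.058,-0.381,0],"angular":[-2.35,-2.94,6.64]},{"dp":[0,0,0],"angular":[0,0,0]},{"dp":[0,0,0],"angular":[0,0,0]}]' 0.2 | tail -5
cat > knob.py <<'E'
from h import *
import sys
s=sense();d=cam('wrist');cv2.imwrite(sys.argv[1],d['image']);np.savez('w3.npz',**d)
W=cloud(d);p=W.reshape(-1,3);im=d['image'].reshape(-1,3).astype(int)
near=np.linalg.norm(p-[.48,.16,.10],axis=1)<.16
f=near&(im.max(1)<70)&(p[:,2]<.15)
q=p[f]
for _ in range(6):
    c=q.mean(0);nn=np.linalg.svd(q-c,full_matrices=False)[2][2];nn*=np.sign(nn[2]);r=(q-c)@nn;q=q[abs(r-np.median(r))<max(.002,1.5*r.std())]
print('panel',len(q),c.round(4),nn.round(4),'tilt',np.degrees(np.arccos(nn[2])).round(2),'yaw',np.degrees(np.arctan2(-nn[1],-nn[0])).round(2))
red=near&(im[:,2]>120)&(im[:,1]<80)&(im[:,0]<80)
h=p[red];k=(h-c)@nn;print('red',len(h),'height pct',np.percentile(k,[2,10,50,90,98]).round(4))
t=h[k>np.percentile(k,98)-.006]; t=t-np.outer((t-c)@nn,nn)
ey=np.cross([0,0,1.],nn);ey/=np.linalg.norm(ey);ey*=np.sign(ey[1]);ex=np.cross(ey,nn)
xy=np.c_[(t-c)@ex,(t-c)@ey]
(cx,cy),r=cv2.minEnclosingCircle((xy*1000).astype(np.float32));print('circle',cx,cy,r)
top=np.percentile(k,98)
K=c+ex*cx/1000+ey*cy/1000+nn*(top-.010);print('head centre',K.round(4),'top out',top.round(4))
Rc=R.from_quat(s['tool_rot']);z=-nn
Rt=R.from_matrix(np.c_[np.cross(ey,z),ey,z]);print('rotvec',(Rt*Rc.inv()).as_rotvec(degrees=True).round(2))
print('tcp',s['tcp_pos'].round(4),'rel',(s['tcp_pos']-K).round(4),'along n',((s['tcp_pos']-K)@nn).round(4),'lat',((s['tcp_pos']-K)@ex).round(4),((s['tcp_pos']-K)@ey).round(4),'step/30mm',((K-s['tcp_pos'])/.03).round(3),'n',nn)
E
python3 knob.py pics/w3.png
```

```text
tcp_pos: [0.4061, 0.187, 0.2247]
tool_rot: [0.015, 0.959, 0.006, 0.284]
force: [0.3, -0.0, 0.3]
finger_gap: 0.798
gripper_force: 0.0
panel 18993 [0.4919 0.1372 0.0878] [-0.5644 -0.0342  0.8248] tilt 34.43 yaw 3.47
red 2413 height pct [-0.0371  0.0303  0.0389  0.0401  0.0407]
circle -2.488300085067749 47.13591003417969 19.30009651184082
head centre [0.4697 0.1831 0.1116] top out 0.0407
rotvec [-1.19 -1.52  4.95]
tcp [0.4061 0.187  0.2247] rel [-0.0636  0.004   0.1131] along n 0.129 lat 0.0118 0.0078 step/30mm [ 2.12  -0.132 -3.77 ] n [-0.56437809 -0.03423152  0.82480638]
```

View pics/w3.png

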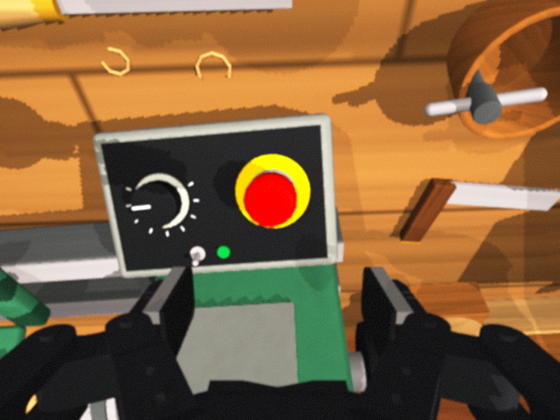

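The wrist view shows the red cap at (270,198) with its yellow plate, the dial at (160,203) and the key standing in the pot at top right. The cap circle radius of 19.3 mm and the 34.4° tilt match the given sizes. Next I align and approach partway.

```bash
python3 -m crank '[{"dp":[0.295,-0.0475,-0.6],"angular":[-0.3,-0.38,1.24]},{"dp":[0.295,-0.0475,-0.6],"angular":[-0.3,-0.38,1.24]},{"dp":[0.295,-0.0475,-0.6],"angular":[-0.3,-0.38,1.24]},{"dp":[0.295,-0.0475,-0.6],"angular":[-0.3,-0.38,1.24]},{"dp":[0,0,0],"angular":[0,0,0]},{"dp":[0,0,0],"angular":[0,0,0]}]' | tail -5
python3 knob.py pics/w4.png
```

```text
tcp_pos: [0.4491, 0.1884, 0.1914]
tool_rot: [-0.024, 0.961, 0.004, 0.277]
force: [-0.5, 0.3, 0.8]
finger_gap: 0.8
gripper_force: 0.0
panel 29522 [0.4915 0.1364 0.0874] [-0.5645 -0.0342  0.8248] tilt 34.44 yaw 3.47
red 3589 height pct [-0.0359  0.0364  0.039   0.0402  0.0408]
circle 16.127626419067383 52.717498779296875 63.311397552490234
head centre [0.4842 0.1887 0.122 ] top out 0.0408
rotvec [ 0.41 -2.27  0.68]
tcp [0.4491 0.1884 0.1914] rel [-0.0352 -0.0003  0.0694] along n 0.0771 lat 0.0103 0.0018 step/30mm [ 1.173  0.011 -2.314] n [-0.56445064 -0.03421504  0.82475742]
```

```bash
python3 - <<'E'
from h import *
s=sense();print(s['q'].round(3),s['qd'].round(3),s['tcp_pos'])
E
python3 -m crank '[{"dp":[0,0,-0.3],"angular":[0,0,0]},{"dp":[0,0,0],"angular":[0,0,0]}]' | grep -E "tcp|rot"
python3 - <<'E'
from h import *
s=sense();print(s['q'].round(3),s['tcp_pos'])
E
```

```text
[ 0.224  0.381  2.193 -1.429  0.098  0.003] [ 0.002 -0.015  0.013 -0.008 -0.001  0.001] [0.4485597  0.18837899 0.19153537]
tcp_pos: [0.4506, 0.1895, 0.1872]
tool_rot: [-0.025, 0.961, 0.004, 0.274]
[ 0.226  0.393  2.188 -1.43   0.099  0.006] [0.45056574 0.18953733 0.1872291 ]
```

Joint 4 is at its limit and joint 5 is near zero, so the full 34° tilt is kinematically awkward here. A flat-pad grip on a round cap works just as well with the tool turned about the panel's y, so I set the tool about 20° from vertical and still pull along the normal.

```bash
python3 -m crank '[{"dp":[0,0,0.1],"angular":[0.1,3.6,0.2]},{"dp":[0,0,0.1],"angular":[0.1,3.6,0.2]},{"dp":[0,0,0],"angular":[0.1,3.6,0.2]},{"dp":[0,0,0],"angular":[0,0,0]},{"dp":[0,0,0],"angular":[0,0,0]}]' | grep -E "tcp|rot|force"
sed -i 's/^red=near.*/red=(np.linalg.norm(p-[.4697,.1831,.1116],axis=1)<.03)\&(im[:,2]>120)\&(im[:,1]<80)\&(im[:,0]<80)/' knob.py
cat >> knob.py <<'E'
zc=Rc.as_matrix()[:,2];yc=Rc.as_matrix()[:,1];print('tool tilt',np.degrees(np.arccos(-zc[2])),'z',zc.round(3),'y',yc.round(3),'ey',ey.round(3),'q',s['q'].round(3))
zt=np.array([np.cos(np.radians(3.47))*np.sin(np.radians(21)),np.sin(np.radians(3.47))*np.sin(np.radians(21)),-np.cos(np.radians(21))])
Rt=R.from_matrix(np.c_[np.cross(ey,zt),ey,zt]);print('rotvec21',(Rt*Rc.inv()).as_rotvec(degrees=True).round(2))
E
python3 knob.py pics/w5.png
```

```text
tcp_pos: [0.4545, 0.1801, 0.1904]
tool_rot: [-0.021, 0.967, -0.01, 0.252]
force: [0.3, -0.4, 0.1]
gripper_force: 0.0
panel 29628 [0.4921 0.1373 0.0878] [-0.5644 -0.0342  0.8248] tilt 34.44 yaw 3.46
red 3471 height pct [0.0357 0.0373 0.0391 0.0402 0.0407]
circle -3.3430581092834473 46.9318733215332 18.49344253540039
head centre [0.4692 0.183  0.1113] top out 0.0407
rotvec [ 1.98 -5.15  1.56]
tcp [0.4545 0.1801 0.1904] rel [-0.0147 -0.0029  0.0791] along n 0.0736 lat 0.0325 -0.002 step/30mm [ 0.489  0.095 -2.636] n [-0.56444763 -0.03415548  0.82476195]
tool tilt 29.24559651750392 z [ 0.488 -0.009 -0.873] y [-0.035  0.999 -0.03 ] ey [-0.06   0.998 -0.   ] q [ 0.214  0.379  2.15  -0.786  0.161 -0.649]
rotvec21 [1.34 8.27 1.35]
```

```bash
python3 -m crank '[{"dp":[0,0,0],"angular":[0.3,2.1,0.3]},{"dp":[0,0,0],"angular":[0.3,2.1,0.3]},{"dp":[0,0,0],"angular":[0.3,2.1,0.3]},{"dp":[0,0,0],"angular":[0.3,2.1,0.3]},{"dp":[0,0,0],"angular":[0,0,0]},{"dp":[0,0,0],"angular":[0,0,0]}]' | grep -E "tcp|rot|force"
python3 knob.py pics/w6.png | tail -4
```

```text
tcp_pos: [0.4544, 0.1791, 0.19]
tool_rot: [-0.028, 0.982, 0.001, 0.185]
force: [0.2, 0.3, 0.4]
gripper_force: 0.0
rotvec [  1.18 -13.01   0.36]
tcp [0.4544 0.1791 0.19  ] rel [-0.0151 -0.0036  0.0786] along n 0.0734 lat 0.0318 -0.0026 step/30mm [ 0.503  0.119 -2.619] n [-0.56418056 -0.03435012  0.82493658]
tool tilt 21.369301590946964 z [ 0.364  0.013 -0.931] y [-0.055  0.998 -0.007] ey [-0.061  0.998 -0.   ] q [ 0.176  0.368  2.07  -0.154  0.338 -1.316]
rotvec21 [0.4  0.39 0.31]
```

```bash
python3 -m crank '[{"dp":[0.1,0.024,-0.51],"angular":[0,0,0]},{"dp":[0.1,0.024,-0.51],"angular":[0,0,0]},{"dp":[0.1,0.024,-0.51],"angular":[0,0,0]},{"dp":[0,0,0],"angular":[0,0,0]},{"dp":[0,0,0],"angular":[0,0,0]}]' | grep -E "tcp|rot|force"
python3 - <<'E'
from h import *
s=sense();zc=R.from_quat(s['tool_rot']).as_matrix();print(s['tcp_pos'],zc[:,1:].round(3).tolist(),s['q'].round(3),s['force'],(np.array([.4693,.183,.1114])-s['tcp_pos'])/.03)
E
```

```text
tcp_pos: [0.4631, 0.1816, 0.144]
tool_rot: [-0.028, 0.982, 0.002, 0.185]
force: [-0.4, 0.3, 1.3]
gripper_force: 0.0
[0.46309639 0.18163464 0.14401387] [[-0.056, 0.363], [0.998, 0.014], [-0.007, -0.932]] [ 0.178  0.48   2.09  -0.245  0.209 -1.22 ] [-0.43468311  0.331787    1.29189395] [ 0.20678703  0.0455121  -1.08712887]
```

```bash
python3 -m crank '[{"dp":[0,0,0],"angular":[0,2.2,0]},{"dp":[0,0,0],"angular":[0,2.2,0]},{"dp":[0,0,0],"angular":[0.1,2.2,0.2]},{"dp":[0,0,0],"angular":[0.1,2.2,0.2]},{"dp":[0.07,0.015,-0.35],"angular":[0,0,0]},{"dp":[0.07,0.015,-0.35],"angular":[0,0,0]},{"dp":[0.06,0.015,-0.35],"angular":[0,0,0]},{"dp":[0,0,0],"angular":[0,0,0]},{"dp":[0,0,0],"angular":[0,0,0]},{"dp":[0,0,0],"angular":[0,0,0]}]' | grep -E "tcp|rot|force"
python3 - <<'E'
from h import *
s=sense();zc=R.from_quat(s['tool_rot']).as_matrix();print(s['tcp_pos'],zc[:,1:].round(3).tolist(),s['q'].round(3),s['force'],(np.array([.4693,.183,.1114])-s['tcp_pos'])/.03)
d=cam('wrist');cv2.imwrite('pics/w7.png',d['image'])
E
```

```text
tcp_pos: [0.4696, 0.183, 0.1127]
tool_rot: [-0.031, 0.994, 0.006, 0.109]
force: [-0.8, -1.0, 0.1]
gripper_force: 0.0
[0.46955874 0.18300281 0.11268527] [[-0.063, 0.217], [0.998, 0.019], [0.006, -0.976]] [ 0.158  0.553  1.999 -0.041  0.371 -1.438] [-0.80577722 -0.96008844  0.13988595] [-8.62471579e-03 -9.36363138e-05 -4.28421836e-02]
```

View pics/w7.png

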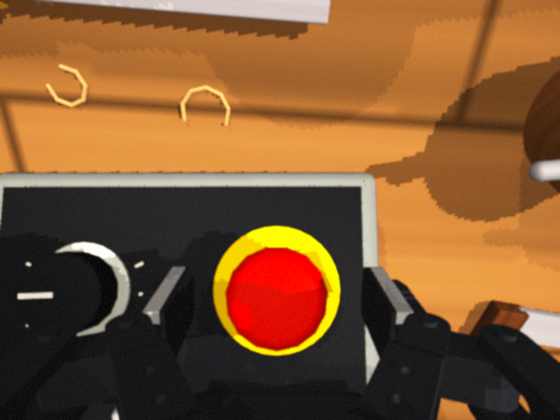

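The cap, at (275,298), sits midway between the two fingers, clear of the dial. Closing gently.

```bash
python3 -m crank '[{"dp":[0,0,0],"angular":[0,0,0]},{"dp":[0,0,0],"angular":[0,0,0]},{"dp":[0,0,0],"angular":[0,0,0]},{"dp":[0,0,0],"angular":[0,0,0]},{"dp":[0,0,0],"angular":[0,0,0]}]' 1 30
cat > st.py <<'E'
from h import *
s=sense();n=np.array([-.5644,-.0342,.8248]);P=s['tcp_pos'];f=s['force']
print('t',round(s['t'],2),'out mm',((P-[.4696,.183,.1127])@n*1000).round(2),'F.n',(f@n).round(2),'F',f.round(1),'gap',round(s['finger_gap'],3),'g',round(s['gripper_force'],1))
E
python3 st.py
```

```text
t: 15.75
tcp_pos: [0.4698, 0.1827, 0.1133]
tool_rot: [-0.031, 0.993, 0.006, 0.11]
force: [-1.7, -3.2, 5.8]
finger_gap: 0.434
gripper_force: 29.8
t 15.75 out mm 0.4 F.n 5.81 F [-1.7 -3.2  5.8] gap 0.434 g 29.8
```

```bash
for i in 1 2 3 4; do python3 -m crank '[{"dp":[-0.0188,-0.0011,0.0275],"angular":[0,0,0]},{"dp":[0,0,0],"angular":[0,0,0]}]' >/dev/null; python3 st.py; done
```

```text
t 15.95 out mm 0.52 F.n -2.83 F [ 1.6 -2.8 -2.5] gap 0.436 g 31.4
t 16.15 out mm 1.28 F.n -8.41 F [ 3.5 -3.5 -8. ] gap 0.433 g 31.1
t 16.35 out mm 2.24 F.n -8.43 F [ 5.  -3.8 -7. ] gap 0.438 g 31.1
t 16.55 out mm 3.23 F.n -7.33 F [ 3.7 -4.6 -6.5] gap 0.433 g 31.1
```

```bash
for i in 1 2 3; do python3 -m crank '[{"dp":[-0.0188,-0.0011,0.0275],"angular":[0,0,0]},{"dp":[0,0,0],"angular":[0,0,0]}]' >/dev/null; python3 st.py; done
```

```text
t 16.75 out mm 4.29 F.n -6.88 F [ 4.1 -2.6 -5.6] gap 0.436 g 31.1
t 16.95 out mm 5.38 F.n -6.99 F [ 3.4 -3.2 -6.2] gap 0.43 g 31.2
t 17.15 out mm 6.57 F.n -4.27 F [ 3.3 -4.2 -3.1] gap 0.431 g 31.3
```

```bash
for i in 1 2; do python3 -m crank '[{"dp":[-0.0188,-0.0011,0.0275],"angular":[0,0,0]},{"dp":[0,0,0],"angular":[0,0,0]}]' >/dev/null; python3 st.py; done
```

```text
t 17.35 out mm 7.86 F.n -2.68 F [ 2.7 -5.3 -1.6] gap 0.435 g 31.5
t 17.55 out mm 9.16 F.n -0.18 F [ 2.1 -5.9  1. ] gap 0.436 g 31.7
```

```bash
for i in 1 2; do python3 -m crank '[{"dp":[-0.0094,-0.0006,0.0137],"angular":[0,0,0]},{"dp":[0,0,0],"angular":[0,0,0]}]' >/dev/null; python3 st.py; done
```

```text
t 17.75 out mm 9.81 F.n 2.06 F [-0.1 -5.6  2.2] gap 0.437 g 31.8
t 17.95 out mm 10.42 F.n 1.59 F [ 0.4 -6.   2. ] gap 0.434 g 31.9
```

The pull fell from 8 N to below zero, so it has clicked over. I take one more half-millimetre to confirm.

```bash
for i in 1; do python3 -m crank '[{"dp":[-0.0094,-0.0006,0.0137],"angular":[0,0,0]},{"dp":[0,0,0],"angular":[0,0,0]},{"dp":[0,0,0],"angular":[0,0,0]}]' >/dev/null; python3 st.py; done
```

```text
t 18.25 out mm 10.6 F.n -0.76 F [ 2.  -4.4  0.2] gap 0.434 g 31.7
```

```bash
python3 -m crank '[{"dp":[0,0,0],"angular":[0,0,0]},{"dp":[0,0,0],"angular":[0,0,0]},{"dp":[0,0,0],"angular":[0,0,0]},{"dp":[0,0,0],"angular":[0,0,0]},{"dp":[0,0,0],"angular":[0,0,0]}]' 0.2; python3 st.py
python3 knob.py pics/w8.png | sed -n 1,4p
```

```text
t: 18.75
tcp_pos: [0.4637, 0.1828, 0.1215]
tool_rot: [-0.031, 0.993, 0.006, 0.109]
force: [0.3, -0.2, 0.2]
finger_gap: 0.8
gripper_force: 0.0
t 18.75 out mm 10.58 F.n 0.02 F [ 0.3 -0.2  0.2] gap 0.8 g 0.0
panel 34969 [0.4818 0.1447 0.081 ] [-0.5645 -0.0343  0.8247] tilt 34.44 yaw 3.48
red 8020 height pct [0.0456 0.0471 0.0492 0.0503 0.0509]
circle 9.153894424438477 38.74043655395508 19.01326560974121
head centre [0.464  0.1824 0.1199] top out 0.0509
```

The cap now stands 10 mm further out and stays there. Retreating.

```bash
python3 -m crank '[{"dp":[-0.1,-0.01,0.4],"angular":[0,0,0]},{"dp":[-0.2,-0.02,0.9],"angular":[0,0,0]},{"dp":[-0.2,-0.02,0.9],"angular":[0,0,0]},{"dp":[-0.2,-0.02,0.9],"angular":[0,0,0]},{"dp":[-0.1,-0.02,0.6],"angular":[0,0,0]},{"dp":[0,0,0],"angular":[0,0,0]},{"dp":[0,0,0],"angular":[0,0,0]},{"dp":[0,0,0],"angular":[0,0,0]},{"dp":[0,0,0],"angular":[0,0,0]}]' | grep -E "tcp|^force|t:"
python3 - <<'E'
from h import *
d=cam('wrist');W=cloud(d).reshape(-1,3);im=d['image'].reshape(-1,3).astype(int)
m=(np.linalg.norm(W-[.464,.1824,.12],axis=1)<.035)&(im[:,2]>120)&(im[:,1]<80)&(im[:,0]<80)
print('cap out',np.percentile((W[m]-[.4921,.1373,.0878])@[-.5644,-.0342,.8248],98))
d=cam('side');p=cloud(d).reshape(-1,3)
m=(np.hypot(p[:,0]-.415,p[:,1]-.35)<.09)&(p[:,2]>.066)&(p[:,2]<.12);print('key',m.sum(),np.percentile(p[m],[2,50,98],axis=0).round(3).tolist())
print(order.sign_off())
E
```

```text
t: 19.7
tcp_pos: [0.4393, 0.1798, 0.2314]
tool_rot: [-0.031, 0.994, 0.006, 0.108]
force: [0.5, 0.3, 0.0]
cap out 0.05078780769149627
key 74 [[0.41, 0.297, 0.068], [0.419, 0.332, 0.08], [0.43, 0.362, 0.09]]
the job is handed in; nothing more can be done
None
```

I handed the job in at about 20 s: the chuck key stands in the pot leaning slightly on the rim, and the start knob clicked and stays out about 10 mm, never pulled with more than about 8.5 N; the hand-in returned no verdict.

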